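# Stroke-check the dispensing syringes and scrap the one that binds

### The arm

A 6-joint arm with a two-finger parallel gripper is mounted at the origin on the work surface. World frame = base frame: x ahead of the robot, y to its left, z up, the work surface at z = 0. Lengths are in m, angles in rad, forces in N, time in s.
With the tool pointing down it reaches from about 0.225 to 0.875 m from the base axis. Payload 3.4 kg.
Tool frame: the origin (TCP) lies between the finger pads; the fingertips stand 11 mm ahead of it and the grasp point (between the pads) lies 8 mm behind it (tips_ahead is the distance from the TCP to the fingertips, in m); z points along the fingers, x is the direction in which the jaws open and shut, and the axes are right-handed (so a half turn about z gives the same grasp; the last joint's range is limited). The gripper opens to 85 mm and grips with 20 to 120 N. Pads are 22 mm wide; open, the fingers measure 114 mm over their backs; the gripper's body (76 mm by 85 mm) begins 54 mm behind the grasp point. The pads swing forward as they close: fully open they stand 13 mm farther back than shut.
Start: joints at [1.062, 0.276, 1.505, -0, 1.361, -0.121], TCP at [0.217, 0.532, 0.207] pointing down, gripper open.
Joint ranges: [-2.89, 2.89], [-0.75, 2.08], [0.22, 2.7], [-1.18, 4.32], [0.11, 2.71], [-2.7, 2.7]. Speed limits (rad/s): [2.57, 2.57, 3.14, 3.14, 3.14, 3.14].

### API

Orientations are given as a unit quaternion [w, x, y, z].
In Python, from rig import get_state, get_image, sign_off, masks_of, tips_ahead gives the robot as it stands.
- The arm moves only by the tool play_rows, never from a script. Its argument "series" is a list of rows, each an object of numbers: "fingers": the closure, from -1 (fully open) to 1 (shut); "dx", "dy", "dz": the shift along the world's x, y, z in mm; "turn": the turn about the world's z in rad. A call has 1 to 20 rows; each row shifts and turns the pose as measured when the row begins; what a row does not reach is not made up. A row lasts 1/12 s, in which the tool goes at most 41.7 mm and 7.16 degrees, less where a joint would pass 70% of its speed; a pose out of reach is approached as far as the arm can. A call with a gripper value outside its range is refused whole. The fingers move at their own pace and stop on an object; "squeeze" is the grip in N (left out, the last holds). Time passes only in rows, so rows that do not move let the fingers close. It gives the time, the measured TCP pose, the force and the opening at its end, in the units of the state.
- get_state(): the state, without advancing time (a new reading comes with each control period).
- get_image(name): name is "side" or "top"; returns a dict with "pixels" (480x640x3 uint8, red, green, blue), "vfov" (degrees; the focal length in pixels is half the picture's height over the tangent of half this angle, whatever the lens; pixels are square), "cx", "cy" (the principal point, pixels), "rvec" (rotation vector, rad) and "tvec" (3), from world to camera coordinates, as OpenCV has them. Camera axes: x right, y down, z forward; pixel columns grow to the right and rows downward; lengths in m; the calibration is good to about 2 mm. A picture is of the moment at which its call begins. There is no depth.
- sign_off(): hands the job in, once; it reports no verdict.
Trained networks look in a picture, given as the dict that the camera call returned (one of the last four; its "shot" number tells which), for a name from the list of things; names that differ only in an ending like _2 or _b are one class to them, and where a whole thing is asked for, a point or a joint stands for the part that bears it (a point fixed in the world has none). Each returns a list of dicts, best first, with "p" (0 to 1); they miss things now and then, are a little off and sometimes report something else, mostly with a low value. They report only what shows in the picture. A call takes as long as a camera call. They do not tell look-alikes from the thing itself.
- masks_of(picture, label): "region" (480x640 bool, what is visible of it) and "xy" ([column, row] in pixels, amid what is visible of it).
The state is a dict: "clock": time; "qpos": joint angles; "qd": joint speeds; "effort": joint torques, N m; "position": TCP position; "ee_rot": TCP orientation; "contact_force": force on the tool from outside, world axes, zero at the start; "moment": the same for the moment, N m; "width": finger opening in m.
Only numpy, scipy, OpenCV 4.12 (cv2) and the standard library are available. Lean on these libraries where they do the work, as an engineer would, in place of code of your own. Each camera call takes 0.05 s, during which the arm holds its last target. There are 200 camera calls.

### The job

Before the three empty dispensing syringes in the rack are filled again, push each plunger down with a light hand: one that runs freely goes fully home and that syringe stays standing in its hole. If a plunger stiffens short of home, stop and do not force it: lift that syringe out by its barrel, its plunger left where it stopped, and put it tip down in the steel waste beaker, which stays upright in its place. Leave the other things on the bench alone.

Things in the scene. Friction and masses are not known exactly. Their poses are not given: they have to be found in the camera images.
- rack: fixed aluminium block, 56 x 206 x 55 mm (x, y, z), with three blind holes of 25 mm diameter, 50 mm deep, in a row along its y axis, 75 mm apart, the middle one at its centre. Origin: centre of its underside, on the table; z up.
- syringe_a: empty 20 ml syringe, tip down in the hole at the rack's +y end. Black barrel 22 mm in diameter; finger flange 3 mm thick, its top 97 mm above the origin, 38 mm along y but only 22 mm (flush with the barrel) along x. Origin: centre of the underside of the tip cap, on the hole's floor; z up the barrel, x about square to the row. Grip it across x on the 44 mm of bare barrel between rack and flange. About 65 g.
- plunger_a (a joint): travel of syringe_a's plunger (m): 0 fully drawn, grows as pushed in, starts at 0 to 0.008. Runs with an even drag of 2 to 3 N, stays where left. Home: its rubber bung meets the barrel's bottom at 0.040; beyond that only the rubber gives (1.5 N per mm, 7 mm at most, then solid). Cured residue in a barrel is met 10 to 20 mm short of home, with the same feel.
- thumb_a: white thumb disc on top of that plunger, 24 mm in diameter, 4 mm thick, origin: centre of its underside. Push here, with closed fingers. The plunger is spoiled by a force above 16 N.
- press_a (a point): centre of the thumb disc's upper face: 151 mm above the syringe's origin at joint value 0, 111 mm (14 mm above the flange's upper face) when just home.
- syringe_b: empty 20 ml syringe, tip down in the middle hole. Black barrel 22 mm in diameter; finger flange 3 mm thick, its top 97 mm above the origin, 38 mm along y but only 22 mm (flush with the barrel) along x. Origin: centre of the underside of the tip cap, on the hole's floor; z up the barrel, x about square to the row. Grip it across x on the 44 mm of bare barrel between rack and flange. About 65 g.
- plunger_b (a joint): travel of syringe_b's plunger (m): 0 fully drawn, grows as pushed in, starts at 0 to 0.008. Runs with an even drag of 2 to 3 N, stays where left. Home: its rubber bung meets the barrel's bottom at 0.040; beyond that only the rubber gives (1.5 N per mm, 7 mm at most, then solid). Cured residue in a barrel is met 10 to 20 mm short of home, with the same feel.
- thumb_b: white thumb disc on top of that plunger, 24 mm in diameter, 4 mm thick, origin: centre of its underside. Push here, with closed fingers. The plunger is spoiled by a force above 16 N.
- press_b (a point): centre of the thumb disc's upper face: 151 mm above the syringe's origin at joint value 0, 111 mm (14 mm above the flange's upper face) when just home.
- syringe_c: empty 20 ml syringe, tip down in the hole at the rack's -y end. Black barrel 22 mm in diameter; finger flange 3 mm thick, its top 97 mm above the origin, 38 mm along y but only 22 mm (flush with the barrel) along x. Origin: centre of the underside of the tip cap, on the hole's floor; z up the barrel, x about square to the row. Grip it across x on the 44 mm of bare barrel between rack and flange. About 65 g.
- plunger_c (a joint): travel of syringe_c's plunger (m): 0 fully drawn, grows as pushed in, starts at 0 to 0.008. Runs with an even drag of 2 to 3 N, stays where left. Home: its rubber bung meets the barrel's bottom at 0.040; beyond that only the rubber gives (1.5 N per mm, 7 mm at most, then solid). Cured residue in a barrel is met 10 to 20 mm short of home, with the same feel.
- thumb_c: white thumb disc on top of that plunger, 24 mm in diameter, 4 mm thick, origin: centre of its underside. Push here, with closed fingers. The plunger is spoiled by a force above 16 N.
- press_c (a point): centre of the thumb disc's upper face: 151 mm above the syringe's origin at joint value 0, 111 mm (14 mm above the flange's upper face) when just home.
- beaker: stainless waste beaker, 68 mm in outer diameter at the rim, 62 mm tall, wall 3 mm, floor 4 mm, about 0.4 kg, loose on the table. Origin: centre of its underside; z up. A syringe let go in it leans on its rim.
- positioner: bystander: black probe micropositioner with steel micrometer knobs, 70 x 60 x 80 mm, about 0.7 kg. Origin: centre of its underside.
- lamp_box: bystander: black lamp control box with a small aluminium knob, 52 x 85 x 44 mm. Origin: centre of its underside.
- chip_tray: bystander: grey flat chip tray, 52 x 52 x 10 mm. Origin: centre of its underside.
- objective: bystander: dark upright microscope objective, 32 mm in diameter, 44 mm tall. Origin: centre of its underside.
Not all that is in view belongs to the job. What is shaped like the syringe_b but orange or yellow is not meant. What is shaped like the syringe_c but green is not meant.

How it is judged:
By the outcome, as a careful person would: the job done as asked, in the order asked, and still so for the second after the job is handed in, with the robot touching nothing.
It also fails if it takes over 67 s, if anything falls off the work surface, if the arm or the gripper's body presses on something with over 40 N, if the wrist force passes 120 N, or if a joint passes its speed limit or range.

## Working session

There is one attempt and no reset: what is moved stays moved. The work goes in short steps, Python scripts to look and compute and a tool call to move; the robot and the scene stay as the last step left them, time stands still between calls to the robot, and variables do not carry over. Pictures are saved under pics/ and viewed, about 8 in all and at most 12, crops included, and the job is handed in when it is done.

Besides the shell and the picture viewer there is one more tool, called after "Call:" in YAML: its name, and indented under it one key for each argument. play_rows: Moves the arm, as the interface text tells. Its arguments: {"type":"object","properties":{"series":{"type":"array"},"squeeze":{"type":"number"}},"required":["series"]}

```bash
mkdir -p pics; ls; cat > h.py <<'E'
import numpy as np, cv2
from rig import *
def K(p):
    f=240/np.tan(np.radians(p["vfov"])/2); return np.array([[f,0,p["cx"]],[0,f,p["cy"]],[0,0,1.]])
def proj(p,X): return cv2.projectPoints(np.array(X,float).reshape(-1,3),np.array(p["rvec"],float),np.array(p["tvec"],float),K(p),None)[0].reshape(-1,2)
def ray(p,uv):
    R=cv2.Rodrigues(np.array(p["rvec"],float))[0]; o=-R.T@np.array(p["tvec"],float)
    return o,R.T@np.linalg.inv(K(p))@np.array([*uv,1.])
def atz(p,uv,z):
    o,d=ray(p,uv); return o+d*(z-o[2])/d[2]
def save(p,n,box=None,s=1):
    im=p["pixels"][:,:,::-1]
    if box: im=im[box[1]:box[3],box[0]:box[2]]
    cv2.imwrite("pics/"+n,cv2.resize(np.ascontiguousarray(im),None,fx=s,fy=s,interpolation=cv2.INTER_CUBIC))
E
python3 - <<'E'
from h import *
np.set_printoptions(precision=4,suppress=True)
s=get_state(); print({k:s[k] for k in("clock","position","ee_rot","contact_force","width")},tips_ahead if not callable(tips_ahead) else tips_ahead())
for n in("top","side"):
    p=get_image(n); save(p,n+"0.png"); print(n,p["vfov"],p["cx"],p["cy"],ray(p,(320,240)))
    for l in("syringe_a","thumb_a","press_a","rack","beaker","positioner"):
        for m in masks_of(p,l):
            if m["p"]>.2:
                ys,xs=np.nonzero(m["region"]); print(n,l,round(m["p"],2),np.round(m["xy"]),xs.min(),xs.max(),ys.min(),ys.max(), len(xs))
E
```

```text
pics
{'clock': 0.0, 'position': array([0.2172, 0.5318, 0.2058]), 'ee_rot': array([ 0.0004,  0.8301,  0.5576, -0.0008]), 'contact_force': array([-0.5187,  0.1734, -1.2124]), 'width': 0.08534281753777377} 0.011
top 44.59543329489374 321.9265066818006 233.41932715163807 (array([ 0.4536, -0.0664,  1.1131]), array([ 0.1123,  0.0238, -0.9935]))
top syringe_a 0.78 [305. 231.] 294 315 220 239 308
top syringe_a 0.66 [291. 184.] 280 300 170 199 389
top syringe_a 0.66 [288. 277.] 280 297 268 290 334
top syringe_a 0.62 [346. 228.] 337 358 221 239 319
top syringe_a 0.6 [384. 277.] 373 393 264 287 312
top syringe_a 0.48 [450. 176.] 433 463 161 190 755
top thumb_a 0.7 [384. 273.] 379 393 267 280 159
top thumb_a 0.64 [302. 227.] 297 309 221 233 135
top thumb_a 0.56 [288. 178.] 281 294 171 183 148
top thumb_a 0.53 [255. 226.] 251 264 220 233 152
top thumb_a 0.47 [350. 228.] 340 354 220 234 189
top press_a 0.69 [260. 223.] 252 264 220 232 139
top press_a 0.68 [346. 226.] 341 354 221 233 139
top press_a 0.66 [301. 230.] 296 309 220 233 152
top press_a 0.59 [287. 176.] 281 294 171 184 165
top press_a 0.
[... 617 characters left out ...]
de syringe_a 0.8 [274. 229.] 271 285 210 251 412
side syringe_a 0.75 [316. 273.] 309 324 247 291 452
side syringe_a 0.72 [295. 250.] 288 304 227 270 448
side syringe_a 0.26 [313. 251.] 310 322 246 255 105
side thumb_a 0.64 [316. 250.] 311 322 247 255 96
side thumb_a 0.63 [301. 284.] 294 306 280 290 122
side press_a 0.66 [296. 230.] 290 300 227 234 77
side press_a 0.56 [275. 212.] 272 281 210 216 56
side press_a 0.52 [318. 207.] 318 326 208 213 50
side press_a 0.47 [313. 251.] 311 322 247 255 95
side press_a 0.41 [300. 287.] 294 306 280 290 113
side rack 0.57 [291. 279.] 262 335 239 318 2076
side beaker 0.82 [370. 343.] 351 389 322 369 1489
side positioner 0.92 [344. 224.] 327 359 206 243 846
```

```bash
python3 - <<'E'
from h import *
a=cv2.imread("pics/top0.png");b=cv2.imread("pics/side0.png")
c=np.hstack([cv2.resize(a[90:330,200:480],(466,400)),cv2.resize(b[190:390,230:400],(334,393)).copy()[:393] if 0 else cv2.resize(b[190:390,230:397],(334,400))])
cv2.imwrite("pics/c0.png",c); cv2.imwrite("pics/both.png",np.vstack([cv2.resize(a,(400,300)),cv2.resize(b,(400,300))]))
E
```

```text
(no output)
```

View pics/c0.png

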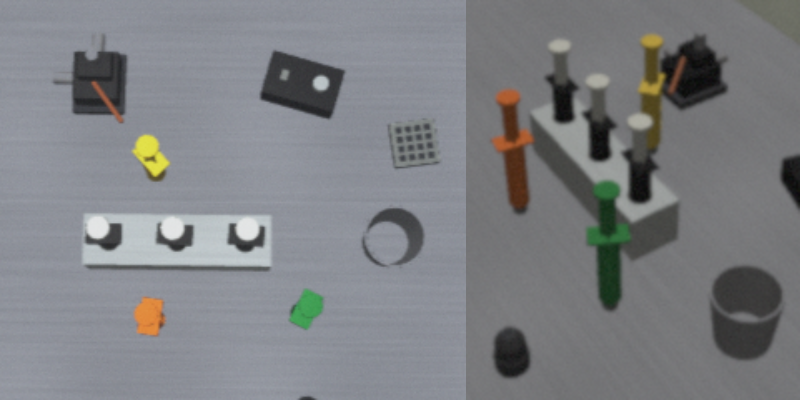

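View pics/top0.png

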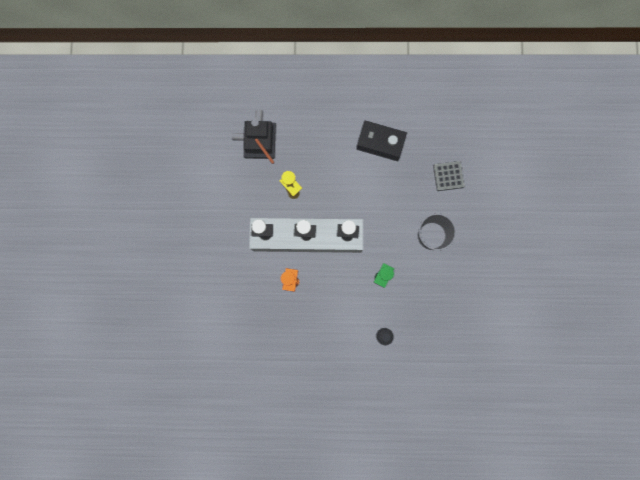

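The crop shows the rack with three black syringes and white discs. In top-view pixels, a is at (258,226), b at (302,227) and c at (347,227). The look-alikes are yellow (289,178), orange (290,278) and green (386,274), all free-standing, and the beaker is at (436,234). The black barrels in the rack holes are the right ones. Next I'll measure.

```bash
cat >> h.py <<'E'
from scipy.optimize import least_squares
def tri(obs):
    # obs list of (p,uv)
    f=lambda X: np.concatenate([proj(p,X)[0]-uv for p,uv in obs])
    r=least_squares(f,[.45,0,.1]); return r.x, np.abs(r.fun).max()
def whites(p,box,th=150,amin=20):
    x0,y0,x1,y1=box; im=p["pixels"][y0:y1,x0:x1].astype(int)
    m=((im.min(2)>th)&(im.max(2)-im.min(2)<35)).astype(np.uint8)
    n,l,st,c=cv2.connectedComponentsWithStats(m)
    return [(c[i]+[x0,y0],st[i]) for i in range(1,n) if st[i][4]>=amin]
E
python3 - <<'E'
from h import *
np.set_printoptions(precision=4,suppress=True)
t=get_image("top");s=get_image("side")
print("px",t["pixels"][227,302],t["pixels"][245,325],t["pixels"][200,320],s["pixels"][230,295],s["pixels"][275,290])
def disc(p):
    out=[]
    for m in masks_of(p,"thumb_a")+masks_of(p,"press_a"):
        r=m["region"]; px=p["pixels"][r].astype(int); sat=np.median(px.max(1)-px.min(1))
        ys,xs=np.nonzero(r)
        out.append((xs.mean().round(2),ys.mean().round(2),round(m["p"],2),sat,len(xs),xs.max()-xs.min()+1,ys.max()-ys.min()+1))
    return out
for p in(t,s):
    print("--")
    for o in disc(p): print(*o)
print("top whites",[(c.round(2),st[2:]) for c,st in whites(t,(245,212,370,260),215)])
for n,p,l in(("t",t,"rack"),("s",s,"rack")):
    r=masks_of(p,l)[0]["region"].astype(np.uint8)
for z in(.055,):
    m=[q for q in masks_of(t,"rack")][0]["region"].astype(np.uint8)
    c=max(cv2.findContours(m,0,1)[0],key=cv2.contourArea); rr=cv2.minAreaRect(c); print(rr)
    for q in cv2.boxPoints(rr): print(q,atz(t,q,.055)[:2],atz(t,q,0)[:2])
for p in(t,s):
    m=masks_of(p,"beaker")[0]; ys,xs=np.nonzero(m["region"]); print("beaker",m["p"],m["xy"],xs.mean(),ys.mean())
save(t,"ct.png",(240,200,465,260),3.5); save(s,"cs.png",(250,195,400,380),3.2)
E
```

```text
px [226 228 228] [195 202 206] [141 145 152] [173 173 164] [148 151 151]
--
347.25 227.36 0.74 3.0 168 15 14
286.1 278.04 0.72 163.0 138 13 13
257.72 226.15 0.63 3.0 159 14 15
287.73 177.38 0.63 152.0 149 14 14
302.65 226.67 0.48 3.0 153 14 14
385.81 273.7 0.48 93.0 155 14 14
386.04 273.26 0.73 93.0 142 13 14
258.09 225.87 0.66 3.0 163 15 14
347.88 227.22 0.66 2.0 138 13 14
287.71 177.43 0.59 152.0 157 14 14
302.84 226.54 0.55 3.0 161 14 14
287.04 277.52 0.48 163.0 135 13 14
--
250.94 238.58 0.63 117.0 81 12 8
276.42 213.01 0.61 9.0 71 12 7
295.2 230.6 0.55 9.0 81 12 8
322.0 210.5 0.51 104.5 56 9 8
299.9 284.49 0.46 57.0 110 13 10
316.33 251.12 0.62 10.0 91 12 9
299.85 284.69 0.53 57.5 100 13 10
276.0 213.0 0.51 11.0 41 9 5
295.24 230.84 0.5 10.0 58 10 7
321.94 210.54 0.41 97.0 67 11 8
top whites [(array([258.21, 225.66]), array([ 12,  12, 119], dtype=int32)), (array([303.2 , 226.14]), array([ 13,  13, 123], dtype=int32)), (array([348.31, 226.59]), array([ 12,  12, 123], dtype=int32))]
((305.0, 235.0), (34.0, 114.0), 90.0)
[248. 218.] [0.6131 0.0913] [0.6214 0.0995]
[362. 218.] [ 0.614  -0.1174] [ 0.6224 -0.1201]
[362. 252.] [ 0.5517 -0.1174] [ 0.5568 -0.12  ]
[248. 252.] [0.5505 0.0898] [0.5556 0.0979]
beaker 0.81 [434.5, 230.8] 435.920913884007 232.0439367311072
beaker 0.62 [369.9, 341.4] 369.0649895178197 344.37316561844864
```

```bash
python3 - <<'E'
from h import *
np.set_printoptions(precision=4,suppress=True)
t=get_image("top");s=get_image("side")
T=dict(a=(258.2,225.8),b=(303.1,226.3),c=(348.1,226.9));S=dict(a=(276.4,213.),b=(295.2,230.6),c=(316.3,251.1))
for k in T: print(k,tri([(t,np.array(T[k])),(s,np.array(S[k]))]), atz(t,T[k],.152))
# rack fit: subpixel edges of bright top face via saturation: use edge rows in gray gradient
g=cv2.cvtColor(t["pixels"],cv2.COLOR_RGB2GRAY).astype(float)
for col in(275,284,320,328): print("col",col,g[212:258,col].astype(int))
for row in(241,244): print("row",row,g[row,243:256].astype(int),g[row,355:370].astype(int))
# beaker rim projected hypotheses: fit rim circle z=.062 to mask contour in both views
m=masks_of(t,"beaker")[0]["region"]
ms=masks_of(s,"beaker")[0]["region"]
th=np.linspace(0,2*np.pi,60)
def hull(p,x,y):
    r=.034
    pts=[(x+r*np.cos(a),y+r*np.sin(a),z) for a in th for z in(0,.062)]
    im=np.zeros((480,640),np.uint8); cv2.fillConvexPoly(im,cv2.convexHull(proj(p,pts).astype(np.float32)).round().astype(np.int32),1); return im>0
best=[]
for x in np.arange(.54,.62,.002):
  for y in np.arange(-.28,-.2,.002):
    A,B=hull(t,x,y),hull(s,x,y); best.append(((A&m).sum()/(A|m).sum()+(B&ms).sum()/(B|ms).sum(),x,y))
print(sorted(best)[-4:])
E
```

```text
a (array([0.5864, 0.0604, 0.1454]), np.float64(0.021488242483655995)) [0.5854 0.0595 0.152 ]
b (array([ 0.5856, -0.0148,  0.1466]), np.float64(0.049829733726426184)) [ 0.585  -0.0152  0.152 ]
c (array([ 0.5852, -0.0899,  0.1453]), np.float64(0.027315425237702584)) [ 0.5843 -0.0898  0.152 ]
col 275 [147 147 144 145 144 152 176 193 196 191 195 197 197 198 197 195 195 194
 196 196 195 197 198 199 197 197 197 194 192 191 190 193 191 195 192 191
 178  97  82 104 141 141 146 147 148 142]
col 284 [149 148 148 147 147 150 172 192 193 193 196 197 195 197 195 195 195 194
 194 193 194 196 196 196 194 196 190 195 193 190 192 192 193 197 191 192
 176 100  84 106 137 145 146 145 148 146]
col 320 [143 146 148 147 145 143 151 184 188 191 193 191 194 193 193 192 190 194
 193 197 194 193 195 194 196 199 197 198 193 196 192 188 194 200 195 197
 185 133  88  90 125 142 144 146 146 143]
col 328 [146 147 143 147 142 143 150 185 191 192 194 196 195 195 191 193 195 193
 196 197 194 194 197 199 198 198 199 197 199 194 195 195 192 202 200 199
 187 136  88  90 123 146 143 143 145 142]
row 241 [144 146 144 145 145 148 168 185 193 194 192 195 193] [196 195 194 195 192 195 190 180 156 146 142 142 143 143 143]
row 244 [145 138 146 142 144 147 166 187 191 194 195 193 194] [195 192 193 194 193 195 192 177 155 146 143 144 142 140 141]
[(np.float64(1.6343372154873332), np.float64(0.5900000000000001), np.float64(-0.254)), (np.float64(1.63497172116355), np.float64(0.5900000000000001), np.float64(-0.25)), (np.float64(1.640516664906909), np.float64(0.5900000000000001), np.float64(-0.252)), (np.float64(1.6418795627752898), np.float64(0.5920000000000001), np.float64(-0.252))]
```

View pics/ct.png

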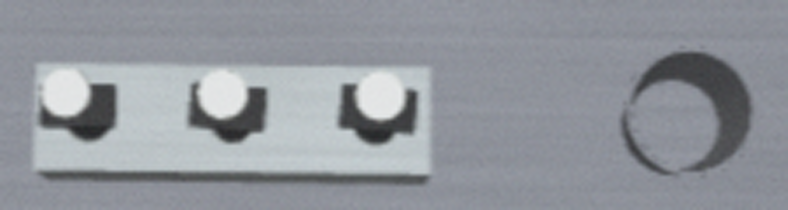

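The crop confirms the choice: three white discs over black flanges, all standing in the rack. Now I'll refine the rack, beaker and look-alike positions for clearances.

```bash
python3 - <<'E'
from h import *
np.set_printoptions(precision=4,suppress=True)
t=get_image("top");s=get_image("side")
P=lambda uv,z: atz(t,uv,z)[:2]
L=P((249.1,242),.055);R=P((362.5,242),.055);print("rack L/R",L,R,(L+R)/2)
for c,a,b in((280,217.9,248.45),(324,218.5,248.9)): A=P((c,a),.055);B=P((c,b),.055);print("rack x",A,B,(A+B)/2)
for k,uv in dict(a=(258.2,225.8),b=(303.1,226.3),c=(348.1,226.9)).items(): print(k,P(uv,.150))
print("beaker rim",P((436,232.3),.062))
for k,uv,sv in(("yellow",(287.7,177.4),(322,210.5)),("orange",(286.6,277.8),(251,238.6)),("green",(386,273.5),(299.9,284.6))): print(k,tri([(t,np.array(uv)),(s,np.array(sv))])[0])
E
```

```text
rack L/R [0.5688 0.0882] [ 0.57   -0.1183] [ 0.5694 -0.015 ]
rack x [0.6135 0.0325] [0.5573 0.0316] [0.5854 0.0321]
rack x [ 0.6128 -0.0481] [ 0.557  -0.0485] [ 0.5849 -0.0483]
a [0.5857 0.0598]
b [ 0.5852 -0.0151]
c [ 0.5846 -0.0898]
beaker rim [ 0.5875 -0.2504]
yellow [0.6684 0.0121 0.1478]
orange [0.5004 0.0111 0.1467]
green [ 0.5084 -0.1526  0.1486]
```

Call:
play_rows:
  series:
    - {"fingers":1,"dx":30,"dy":-25,"dz":5,"turn":-0.12}
    - {"fingers":1,"dx":30,"dy":-25,"dz":5,"turn":-0.12}
    - {"fingers":1,"dx":30,"dy":-25,"dz":5,"turn":-0.12}
    - {"fingers":1,"dx":30,"dy":-25,"turn":-0.12}
    - {"fingers":1,"dx":30,"dy":-25,"turn":-0.12}
    - {"fingers":1,"dx":30,"dy":-28,"turn":-0.12}
    - {"fingers":1,"dx":30,"dy":-28,"turn":-0.12}
    - {"fingers":1,"dx":30,"dy":-28,"turn":-0.12}
    - {"fingers":1,"dx":25,"dy":-28,"turn":-0.12}
    - {"fingers":1,"dx":25,"dy":-28,"turn":-0.1}
    - {"fingers":1,"dx":20,"dy":-28}
    - {"fingers":1,"dx":20,"dy":-28}
    - {"fingers":1,"dx":10,"dy":-28}
    - {"fingers":1,"dx":10,"dy":-28}
    - {"fingers":1,"dx":5,"dy":-28}
    - {"fingers":1,"dx":0,"dy":-28}
    - {"fingers":1}
    - {"fingers":1}
  squeeze: 30

```text
invalid input at $.series[3]: expected keys fingers, dx, dy, dz, turn
```

Call:
play_rows:
  series:
    - {"fingers":1,"dx":20,"dy":-26,"dz":0,"turn":-0.12}
    - {"fingers":1,"dx":20,"dy":-26,"dz":0,"turn":-0.12}
    - {"fingers":1,"dx":20,"dy":-26,"dz":0,"turn":-0.12}
    - {"fingers":1,"dx":20,"dy":-26,"dz":0,"turn":-0.12}
    - {"fingers":1,"dx":20,"dy":-26,"dz":0,"turn":-0.12}
    - {"fingers":1,"dx":20,"dy":-26,"dz":0,"turn":-0.12}
    - {"fingers":1,"dx":20,"dy":-26,"dz":0,"turn":-0.12}
    - {"fingers":1,"dx":20,"dy":-26,"dz":0,"turn":-0.12}
    - {"fingers":1,"dx":20,"dy":-26,"dz":0,"turn":-0.12}
    - {"fingers":1,"dx":20,"dy":-26,"dz":0,"turn":-0.1}
    - {"fingers":1,"dx":20,"dy":-26,"dz":0,"turn":0}
    - {"fingers":1,"dx":20,"dy":-26,"dz":0,"turn":0}
    - {"fingers":1,"dx":20,"dy":-26,"dz":0,"turn":0}
    - {"fingers":1,"dx":20,"dy":-26,"dz":0,"turn":0}
    - {"fingers":1,"dx":20,"dy":-26,"dz":0,"turn":0}
    - {"fingers":1,"dx":20,"dy":-26,"dz":0,"turn":0}
    - {"fingers":1,"dx":20,"dy":-26,"dz":0,"turn":0}
    - {"fingers":1,"dx":20,"dy":-26,"dz":0,"turn":0}
    - {"fingers":1,"dx":0,"dy":0,"dz":0,"turn":0}
  squeeze: 30

```text
clock: 3.13
position: [0.5907, 0.0416, 0.2082]
ee_rot: [-0.001, 1.0, -0.024, 0.006]
contact_force: [-0.1, 0.6, -0.5]
width: 0.0002
```

Call:
play_rows:
  series:
    - {"fingers":1,"dx":-5,"dy":18,"dz":0,"turn":0.045}
    - {"fingers":1,"dx":0,"dy":0,"dz":-12,"turn":0}
    - {"fingers":1,"dx":0,"dy":0,"dz":-12,"turn":0}
    - {"fingers":1,"dx":0,"dy":0,"dz":-8,"turn":0}
    - {"fingers":1,"dx":0,"dy":0,"dz":-4,"turn":0}
    - {"fingers":1,"dx":0,"dy":0,"dz":0,"turn":0}
    - {"fingers":1,"dx":0,"dy":0,"dz":0,"turn":0}

```text
clock: 3.72
position: [0.584, 0.0642, 0.1709]
ee_rot: [-0.003, 1.0, 0.001, 0.006]
contact_force: [-0.4, 1.1, 0.7]
width: 0.0
```

Call:
play_rows:
  series:
    - {"fingers":1,"dx":1.5,"dy":-4,"dz":-2,"turn":0}
    - {"fingers":1,"dx":0,"dy":0,"dz":-2,"turn":0}
    - {"fingers":1,"dx":0,"dy":0,"dz":-2,"turn":0}
    - {"fingers":1,"dx":0,"dy":0,"dz":-2,"turn":0}
    - {"fingers":1,"dx":0,"dy":0,"dz":-2,"turn":0}
    - {"fingers":1,"dx":0,"dy":0,"dz":-2,"turn":0}
    - {"fingers":1,"dx":0,"dy":0,"dz":-2,"turn":0}
    - {"fingers":1,"dx":0,"dy":0,"dz":-2,"turn":0}
    - {"fingers":1,"dx":0,"dy":0,"dz":-2,"turn":0}
    - {"fingers":1,"dx":0,"dy":0,"dz":-1.5,"turn":0}
    - {"fingers":1,"dx":0,"dy":0,"dz":-1,"turn":0}

```text
clock: 4.63
position: [0.5868, 0.0603, 0.1507]
ee_rot: [-0.003, 1.0, 0.002, 0.008]
contact_force: [0.5, -0.2, -0.1]
width: 0.0002
```

```bash
python3 - <<'E'
from h import *
np.set_printoptions(precision=2,suppress=True)
F=[]
for i in range(6):
    p=get_image("side" ); F.append(get_state()["contact_force"])
print(np.array(F)); save(p,"s1.png",(240,150,400,310),3.5)
E
```

```text
[[ 0.14  0.63 -0.38]
 [ 0.52 -0.22  0.  ]
 [-0.02  0.64 -0.42]
 [-0.29  0.91  0.01]
 [ 0.13  0.24  0.31]
 [ 0.26 -0.42  0.13]]
```

View pics/s1.png

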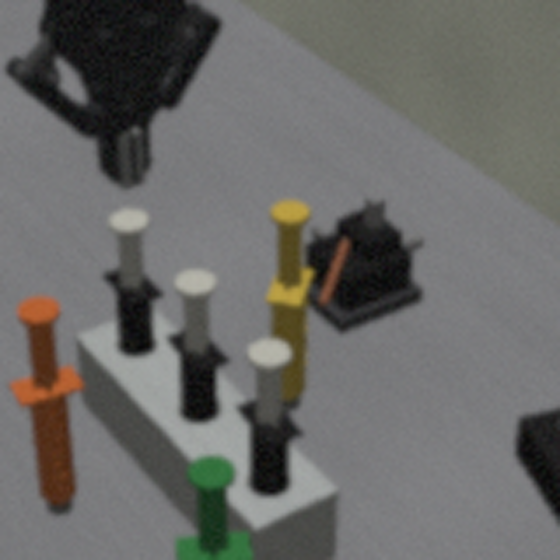

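```bash
python3 - <<'E'
from h import *
np.set_printoptions(precision=2,suppress=True)
s=get_image("side");t=get_image("top"); st=get_state(); x=np.array(st["position"])
print(st["position"],st["qpos"])
for dz in(0,-.011): print(proj(s,x+[0,0,dz]),proj(t,x+[0,0,dz]))
print("crop px",(proj(s,x+[0,0,-.011])-[240,150])*3.5)
save(t,"t1.png",(200,150,400,300),4)
for z in (.15,.155): print(proj(s,[.5857,.0598,z]))
for h in(0.005,.055,.099,.102): print(h,(proj(s,[.5857,.0598,h])-[240,150])*3.5)
E
```

```text
[0.59 0.06 0.15] [-0.02  0.32  1.58  0.01  1.22 -0.03]
[[276.49 210.57]] [[257.78 224.93]]
[[276.78 214.95]] [[258.62 225.83]]
crop px [[128.72 227.34]]
[[276.12 211.38]]
[[275.98 209.37]]
0.005 [[138.73 400.94]]
0.055 [[134.73 340.47]]
0.099 [[131.   284.13]]
0.102 [[130.73 280.18]]
```

View pics/t1.png

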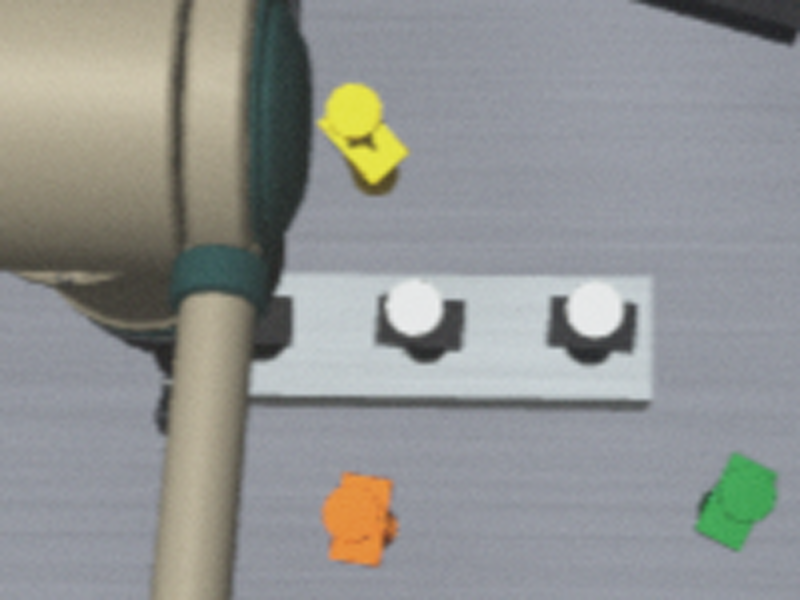

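The side view at crop (127,185) shows the fingertips about 10 px above disc a (128,220), and the disc hasn't moved. The force is near zero, so there's no contact yet even though the reported tip is at z = 0.140. The reported tool point and the picture disagree, so I'll go down in small steps and track the tips.

Call:
play_rows:
  series:
    - {"fingers":1,"dx":0,"dy":0,"dz":-2,"turn":0}
    - {"fingers":1,"dx":0,"dy":0,"dz":-2,"turn":0}
    - {"fingers":1,"dx":0,"dy":0,"dz":-2,"turn":0}
    - {"fingers":1,"dx":0,"dy":0,"dz":-1,"turn":0}
    - {"fingers":1,"dx":0,"dy":0,"dz":0,"turn":0}

```text
clock: 5.45
position: [0.5871, 0.0604, 0.1437]
ee_rot: [-0.003, 1.0, 0.002, 0.009]
contact_force: [0.1, -0.5, 0.5]
width: -0.0
```

```bash
python3 - <<'E'
from h import *
np.set_printoptions(precision=4,suppress=True)
F=[]
for i in range(3):
    s=get_image("side"); F.append(get_state()["contact_force"])
st=get_state();print(np.mean(F,0),st["position"],st["ee_rot"],st["width"])
x=np.array(st["position"]); print("tip proj",proj(s,x-[0,0,.011]))
print(whites(s,(265,195,330,270),120)and[(c,q[2:]) for c,q in whites(s,(265,195,330,270),120)])
g=s["pixels"].mean(2)
print(g[185:222,276].astype(int))
save(s,"s2.png",(235,100,345,230),5)
E
```

```text
[-0.1684 -0.0465  0.2194] [0.5872 0.0604 0.144 ] [-0.0033  1.      0.0016  0.0088] 4.756845109386505e-05
tip proj [[277.0652 217.7455]]
[(array([295.1289, 226.0481]), array([  65,   75, 2327], dtype=int32)), (array([306.0684, 261.3504]), array([ 10,  17, 117], dtype=int32)), (array([328.1818, 264.9545]), array([ 4, 11, 22], dtype=int32))]
[ 25  11  23  25  22  50  70  69  64  56  56  54  54  59  57  54  61  57
  60  61  62  79 106 125 145 162 174 176 175 172 159 117  84  79  79  79
  78]
```

View pics/s2.png

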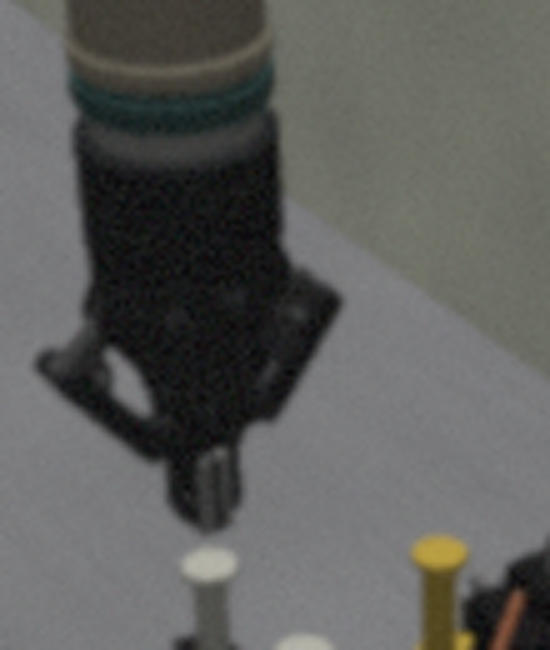

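Call:
play_rows:
  series:
    - {"fingers":1,"dx":0,"dy":0,"dz":-2,"turn":0}
    - {"fingers":1,"dx":0,"dy":0,"dz":-2,"turn":0}
    - {"fingers":1,"dx":0,"dy":0,"dz":-2,"turn":0}
    - {"fingers":1,"dx":0,"dy":0,"dz":-2,"turn":0}
    - {"fingers":1,"dx":0,"dy":0,"dz":-2,"turn":0}
    - {"fingers":1,"dx":0,"dy":0,"dz":0,"turn":0}

```text
clock: 6.1
position: [0.5874, 0.0603, 0.1332]
ee_rot: [-0.003, 1.0, 0.002, 0.009]
contact_force: [0.5, -0.4, 0.4]
width: 0.0003
```

```bash
python3 - <<'E'
from h import *
np.set_printoptions(precision=4,suppress=True)
F=[]
for i in range(3):
    s=get_image("side"); F.append(get_state()["contact_force"])
st=get_state();print(np.mean(F,0),st["position"])
g=s["pixels"].mean(2)
print(g[195:225,274:280].mean(1).astype(int)); save(s,"s3.png",(235,140,345,250),5)
E
```

```text
[0.1827 0.4563 0.385 ] [0.5878 0.0604 0.1337]
[ 56  56  50  50  47  49  47  48  46  48  46  46  45  51  70 111 150 169
 173 169 149 111  86  81  80  81  81  80  81  82]
```

View pics/s3.png

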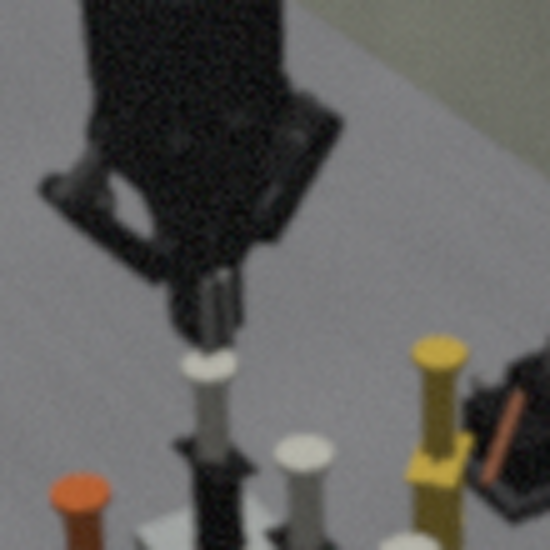

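The finger now overlaps the disc's upper edge at crop (208,350), from in front, so it's above the disc and not behind it. Contact should be a few mm lower.

Call:
play_rows:
  series:
    - {"fingers":1,"dx":0,"dy":0,"dz":-1.5,"turn":0}
    - {"fingers":1,"dx":0,"dy":0,"dz":-1.5,"turn":0}
    - {"fingers":1,"dx":0,"dy":0,"dz":-1.5,"turn":0}
    - {"fingers":1,"dx":0,"dy":0,"dz":0,"turn":0}

```text
clock: 6.58
position: [0.5881, 0.0603, 0.1292]
ee_rot: [-0.003, 1.0, 0.002, 0.01]
contact_force: [-0.2, -0.6, -0.2]
width: -0.0001
```

Call:
play_rows:
  series:
    - {"fingers":1,"dx":0,"dy":0,"dz":-1.5,"turn":0}
    - {"fingers":1,"dx":0,"dy":0,"dz":-1.5,"turn":0}
    - {"fingers":1,"dx":0,"dy":0,"dz":-1.5,"turn":0}
    - {"fingers":1,"dx":0,"dy":0,"dz":0,"turn":0}

```text
clock: 6.92
position: [0.5882, 0.0603, 0.1243]
ee_rot: [-0.003, 1.0, 0.002, 0.01]
contact_force: [-0.3, 0.5, -0.4]
width: 0.0002
```

```bash
python3 - <<'E'
from h import *
np.set_printoptions(precision=4,suppress=True)
F=[]
for i in range(3):
    s=get_image("side"); F.append(get_state()["contact_force"])
st=get_state();print(np.mean(F,0),st["position"])
g=s["pixels"].mean(2)
print(g[200:225,274:280].mean(1).astype(int)); save(s,"s4.png",(245,180,305,240),8)
E
```

```text
[-0.4042  0.2577  0.3553] [0.5883 0.0604 0.1246]
[ 54  49  46  46  43  44  45  46  47  44  45  46  58  86 124 134 107  86
  80  81  80  81  81  81  80]
```

View pics/s4.png

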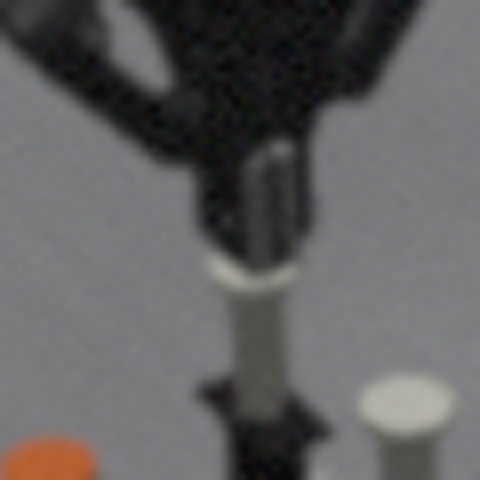

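Call:
play_rows:
  series:
    - {"fingers":1,"dx":-1,"dy":0,"dz":-1.5,"turn":0}
    - {"fingers":1,"dx":-1,"dy":0,"dz":-1.5,"turn":0}

```text
clock: 7.23
position: [0.5871, 0.0603, 0.1223]
ee_rot: [-0.003, 1.0, 0.002, 0.011]
contact_force: [-0.3, 0.4, 1.4]
width: -0.0002
```

Call:
play_rows:
  series:
    - {"fingers":1,"dx":-0.5,"dy":0,"dz":-1.5,"turn":0}
    - {"fingers":1,"dx":0,"dy":0,"dz":-1.5,"turn":0}

```text
clock: 7.4
position: [0.5869, 0.0603, 0.1196]
ee_rot: [-0.003, 1.0, 0.002, 0.012]
contact_force: [0.4, 0.4, 2.0]
width: -0.0003
```

Call:
play_rows:
  series:
    - {"fingers":1,"dx":0,"dy":0,"dz":-1.5,"turn":0}
    - {"fingers":1,"dx":0,"dy":0,"dz":-1.5,"turn":0}

```text
clock: 7.57
position: [0.5871, 0.0603, 0.1167]
ee_rot: [-0.003, 1.0, 0.002, 0.012]
contact_force: [0.8, 0.2, 1.6]
width: -0.0003
```

```bash
cat > chk.py <<'E'
from h import *
import sys
np.set_printoptions(precision=4,suppress=True)
F=[]
for i in range(3):
    s=get_image("side"); F.append(get_state()["contact_force"])
st=get_state();print(np.mean(F,0),st["position"],st["clock"])
g=s["pixels"].mean(2)
print(g[200:235,274:280].mean(1).astype(int)); save(s,sys.argv[1],(245,180,345,270),6)
E
python3 chk.py s5.png
```

```text
[ 0.2105 -0.0501  0.3618] [0.5868 0.0603 0.1164] 7.7167
[ 23  36  49  56  54  49  49  49  47  48  47  47  44  46  42  50  68 105
 131 117  92  82  80  80  80  80  78  77  76  76  73  69  53  36  28]
```

Contact was at TCP z≈0.124. The disc moved down with the finger, and the drag is about 2 N while moving. So the real tips stand well above the nominal point, and I'll work from contact-relative travel. I'll continue gently.

Call:
play_rows:
  series:
    - {"fingers":1,"dx":0,"dy":0,"dz":-1.5,"turn":0}
    - {"fingers":1,"dx":0,"dy":0,"dz":-1.5,"turn":0}

```text
clock: 7.88
position: [0.5871, 0.0603, 0.1136]
ee_rot: [-0.003, 1.0, 0.002, 0.012]
contact_force: [0.0, -0.2, 2.2]
width: -0.0001
```

Call:
play_rows:
  series:
    - {"fingers":1,"dx":0,"dy":0,"dz":-1.5,"turn":0}
    - {"fingers":1,"dx":0,"dy":0,"dz":-1.5,"turn":0}

```text
clock: 8.05
position: [0.5873, 0.0603, 0.1104]
ee_rot: [-0.003, 1.0, 0.002, 0.012]
contact_force: [-0.2, -0.3, 2.3]
width: 0.0001
```

Call:
play_rows:
  series:
    - {"fingers":1,"dx":0,"dy":0,"dz":-1.5,"turn":0}
    - {"fingers":1,"dx":0,"dy":0,"dz":-1.5,"turn":0}

```text
clock: 8.22
position: [0.5874, 0.0603, 0.107]
ee_rot: [-0.003, 1.0, 0.002, 0.013]
contact_force: [-0.2, -0.2, 2.4]
width: 0.0
```

Call:
play_rows:
  series:
    - {"fingers":1,"dx":0,"dy":0,"dz":-1.5,"turn":0}
    - {"fingers":1,"dx":0,"dy":0,"dz":-1.5,"turn":0}

```text
clock: 8.38
position: [0.5874, 0.0603, 0.1037]
ee_rot: [-0.003, 1.0, 0.002, 0.013]
contact_force: [-0.2, -0.3, 2.2]
width: -0.0001
```

Call:
play_rows:
  series:
    - {"fingers":1,"dx":0,"dy":0,"dz":-1.5,"turn":0}
    - {"fingers":1,"dx":0,"dy":0,"dz":-1.5,"turn":0}

```text
clock: 8.55
position: [0.5874, 0.0603, 0.1003]
ee_rot: [-0.003, 1.0, 0.002, 0.013]
contact_force: [0.5, -0.4, 1.4]
width: -0.0001
```

Call:
play_rows:
  series:
    - {"fingers":1,"dx":0,"dy":0,"dz":-1.5,"turn":0}
    - {"fingers":1,"dx":0,"dy":0,"dz":-1.5,"turn":0}

```text
clock: 8.72
position: [0.5874, 0.0603, 0.097]
ee_rot: [-0.003, 1.0, 0.002, 0.013]
contact_force: [0.8, -0.4, 1.8]
width: 0.0002
```

Call:
play_rows:
  series:
    - {"fingers":1,"dx":0,"dy":0,"dz":-1.5,"turn":0}
    - {"fingers":1,"dx":0,"dy":0,"dz":-1.5,"turn":0}

```text
clock: 8.88
position: [0.5874, 0.0603, 0.0936]
ee_rot: [-0.003, 1.0, 0.002, 0.013]
contact_force: [0.2, -0.2, 1.4]
width: -0.0001
```

Call:
play_rows:
  series:
    - {"fingers":1,"dx":0,"dy":0,"dz":-1.5,"turn":0}
    - {"fingers":1,"dx":0,"dy":0,"dz":-1.5,"turn":0}

```text
clock: 9.05
position: [0.5875, 0.0602, 0.0904]
ee_rot: [-0.003, 1.0, 0.002, 0.013]
contact_force: [0.1, -0.0, 2.9]
width: 0.0003
```

Call:
play_rows:
  series:
    - {"fingers":1,"dx":0,"dy":0,"dz":-1.5,"turn":0}
    - {"fingers":1,"dx":0,"dy":0,"dz":0,"turn":0}

```text
clock: 9.22
position: [0.5879, 0.0602, 0.0891]
ee_rot: [-0.003, 1.0, 0.002, 0.013]
contact_force: [-0.2, 0.5, 1.4]
width: 0.0003
```

Call:
play_rows:
  series:
    - {"fingers":1,"dx":0,"dy":0,"dz":-1.5,"turn":0}
    - {"fingers":1,"dx":0,"dy":0,"dz":-1.5,"turn":0}

```text
clock: 9.38
position: [0.5892, 0.0602, 0.0874]
ee_rot: [-0.003, 1.0, 0.002, 0.015]
contact_force: [-0.6, 0.5, 7.5]
width: -0.0002
```

```bash
python3 chk.py s6.png
```

```text
[-0.615  -0.0971  5.3326] [0.5891 0.0602 0.0874] 9.5333
[ 20  20  20  22  24  22  23  23  22  22  20  21  25  30  36  39  43  40
  41  40  42  40  44  41  43  46  57  82 117 136 115  80  50  33  30]
```

Plunger a: it ran freely for about 34 mm at a 2 N drag, then stiffened at TCP z≈0.090, which is home (press z 0.116). The tips are therefore about 26 mm above the reported TCP. On to b.

Call:
play_rows:
  series:
    - {"fingers":1,"dx":0,"dy":0,"dz":15,"turn":0}
    - {"fingers":1,"dx":0,"dy":0,"dz":20,"turn":0}
    - {"fingers":1,"dx":0,"dy":0,"dz":14,"turn":0}
    - {"fingers":1,"dx":0,"dy":0,"dz":0,"turn":0}
    - {"fingers":1,"dx":-2,"dy":-25,"dz":0,"turn":0}
    - {"fingers":1,"dx":-1,"dy":-25,"dz":0,"turn":0}
    - {"fingers":1,"dx":0,"dy":-15,"dz":0,"turn":0}
    - {"fingers":1,"dx":0,"dy":0,"dz":0,"turn":0}

```text
clock: 10.2
position: [0.5812, -0.0049, 0.1318]
ee_rot: [-0.004, 1.0, 0.004, 0.009]
contact_force: [0.9, -0.5, -0.1]
width: -0.0002
```

```bash
python3 - <<'E'
from h import *
np.set_printoptions(precision=4,suppress=True)
s=get_image("side");st=get_state();print(st["position"],st["ee_rot"],st["qpos"],st["clock"])
print([(c,q) for c,q in whites(s,(265,215,290,240),140,8)])
for z in(.114,.116): print(proj(s,[.5857,.0598,z]))
save(s,"s7.png",(245,170,345,270),6)
E
```

```text
[ 0.5809 -0.0036  0.1315] [-0.0046  0.9999  0.0034  0.0087] [-0.1336  0.3259  1.6263  0.0124  1.1735 -0.1452] 10.25
[(array([277.037 , 225.4259]), array([ 7,  8, 11,  6, 54], dtype=int32))]
[[277.0506 225.4888]]
[[276.9998 224.7219]]
```

View pics/s7.png

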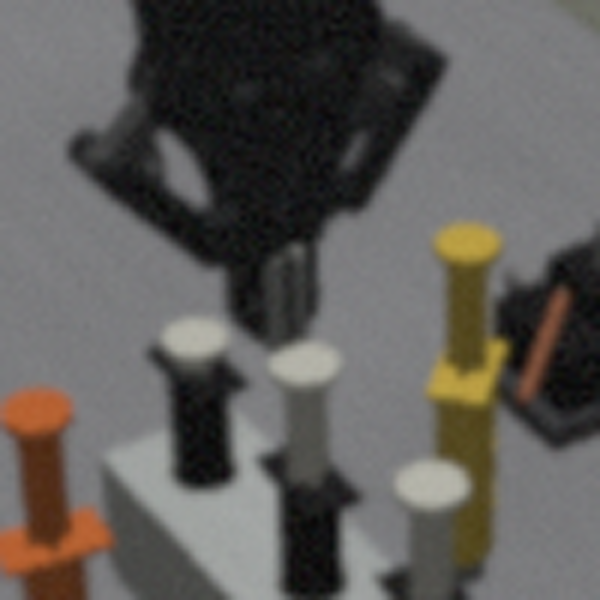

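The crop shows plunger a down, with its disc at (195,340), about 14 mm above its flange. The measured row of 225.4 matches the projected home height, and the syringe is still standing. Now b.

Call:
play_rows:
  series:
    - {"fingers":1,"dx":4.5,"dy":-11,"dz":0,"turn":0.01}
    - {"fingers":1,"dx":0,"dy":0,"dz":0,"turn":0}
    - {"fingers":1,"dx":0,"dy":0,"dz":-1.5,"turn":0}
    - {"fingers":1,"dx":0,"dy":0,"dz":-1.5,"turn":0}

```text
clock: 10.58
position: [0.5834, -0.0112, 0.1255]
ee_rot: [-0.007, 1.0, 0.008, 0.006]
contact_force: [0.6, 0.2, 0.5]
width: -0.0003
```

Call:
play_rows:
  series:
    - {"fingers":1,"dx":2,"dy":-4,"dz":2,"turn":-0.015}
    - {"fingers":1,"dx":0,"dy":0,"dz":0,"turn":0}

```text
clock: 10.75
position: [0.5846, -0.0134, 0.1266]
ee_rot: [-0.007, 1.0, 0.001, 0.005]
contact_force: [1.3, 0.4, 0.4]
width: 0.0002
```

Call:
play_rows:
  series:
    - {"fingers":1,"dx":0,"dy":0,"dz":-2,"turn":0}
    - {"fingers":1,"dx":0,"dy":0,"dz":-2,"turn":0}
    - {"fingers":1,"dx":0,"dy":0,"dz":-2,"turn":0}
    - {"fingers":1,"dx":0,"dy":0,"dz":-1.5,"turn":0}
    - {"fingers":1,"dx":0,"dy":0,"dz":-1.5,"turn":0}

```text
clock: 11.17
position: [0.5858, -0.0123, 0.1187]
ee_rot: [-0.007, 1.0, 0.001, 0.007]
contact_force: [0.1, -0.4, 2.0]
width: 0.0002
```

Call:
play_rows:
  series:
    - {"fingers":1,"dx":0,"dy":0,"dz":-1.5,"turn":0}
    - {"fingers":1,"dx":0,"dy":0,"dz":-1.5,"turn":0}

```text
clock: 11.33
position: [0.586, -0.0123, 0.1157]
ee_rot: [-0.007, 1.0, 0.001, 0.007]
contact_force: [-0.5, -0.3, 2.2]
width: 0.0001
```

Call:
play_rows:
  series:
    - {"fingers":1,"dx":0,"dy":0,"dz":-1.5,"turn":0}
    - {"fingers":1,"dx":0,"dy":0,"dz":-1.5,"turn":0}

```text
clock: 11.5
position: [0.586, -0.0124, 0.1125]
ee_rot: [-0.007, 1.0, 0.001, 0.007]
contact_force: [-0.8, -0.6, 2.4]
width: 0.0003
```

Call:
play_rows:
  series:
    - {"fingers":1,"dx":0,"dy":0,"dz":-1,"turn":0}
    - {"fingers":1,"dx":0,"dy":0,"dz":-1,"turn":0}

```text
clock: 11.67
position: [0.5859, -0.0124, 0.1101]
ee_rot: [-0.007, 1.0, 0.001, 0.007]
contact_force: [-0.1, 0.2, 1.9]
width: -0.0001
```

Now at j≈20, where residue becomes possible.

Call:
play_rows:
  series:
    - {"fingers":1,"dx":0,"dy":0,"dz":-1.25,"turn":0}
    - {"fingers":1,"dx":0,"dy":0,"dz":-1.25,"turn":0}

```text
clock: 11.83
position: [0.5859, -0.0125, 0.1074]
ee_rot: [-0.007, 1.0, 0.001, 0.007]
contact_force: [-0.5, 0.2, 1.9]
width: 0.0002
```

Call:
play_rows:
  series:
    - {"fingers":1,"dx":0,"dy":0,"dz":-1.25,"turn":0}
    - {"fingers":1,"dx":0,"dy":0,"dz":-1.25,"turn":0}

```text
clock: 12.0
position: [0.5859, -0.0125, 0.1046]
ee_rot: [-0.007, 1.0, 0.001, 0.007]
contact_force: [-0.3, -0.3, 2.7]
width: 0.0001
```

Call:
play_rows:
  series:
    - {"fingers":1,"dx":0,"dy":0,"dz":-1,"turn":0}
    - {"fingers":1,"dx":0,"dy":0,"dz":-1,"turn":0}

```text
clock: 12.17
position: [0.5858, -0.0125, 0.1023]
ee_rot: [-0.007, 1.0, 0.001, 0.007]
contact_force: [0.4, -1.1, 2.2]
width: 0.0003
```

Call:
play_rows:
  series:
    - {"fingers":1,"dx":0,"dy":0,"dz":-1.25,"turn":0}
    - {"fingers":1,"dx":0,"dy":0,"dz":-1.25,"turn":0}

```text
clock: 12.33
position: [0.5859, -0.0125, 0.0996]
ee_rot: [-0.007, 1.0, 0.001, 0.007]
contact_force: [-0.3, -0.5, 2.7]
width: 0.0
```

Call:
play_rows:
  series:
    - {"fingers":1,"dx":0,"dy":0,"dz":-1.25,"turn":0}
    - {"fingers":1,"dx":0,"dy":0,"dz":-1.25,"turn":0}

```text
clock: 12.5
position: [0.5859, -0.0125, 0.0968]
ee_rot: [-0.007, 1.0, 0.001, 0.007]
contact_force: [0.1, -0.1, 1.1]
width: -0.0001
```

Call:
play_rows:
  series:
    - {"fingers":1,"dx":0,"dy":0,"dz":-1.5,"turn":0}
    - {"fingers":1,"dx":0,"dy":0,"dz":-1.5,"turn":0}
    - {"fingers":1,"dx":0,"dy":0,"dz":-1,"turn":0}
    - {"fingers":1,"dx":0,"dy":0,"dz":-1,"turn":0}

```text
clock: 12.83
position: [0.5858, -0.0125, 0.0911]
ee_rot: [-0.007, 1.0, 0.001, 0.007]
contact_force: [-0.5, -1.1, 3.3]
width: -0.0
```

Call:
play_rows:
  series:
    - {"fingers":1,"dx":0,"dy":0,"dz":-1.25,"turn":0}
    - {"fingers":1,"dx":0,"dy":0,"dz":-1.25,"turn":0}

```text
clock: 13.0
position: [0.5863, -0.0127, 0.0891]
ee_rot: [-0.007, 1.0, 0.001, 0.008]
contact_force: [-1.6, -0.1, 6.4]
width: -0.0001
```

b is home as well: it stiffened at TCP z≈0.091. Next, c.

Call:
play_rows:
  series:
    - {"fingers":1,"dx":0,"dy":0,"dz":15,"turn":0}
    - {"fingers":1,"dx":0,"dy":0,"dz":20,"turn":0}
    - {"fingers":1,"dx":0,"dy":0,"dz":14,"turn":0}
    - {"fingers":1,"dx":0,"dy":0,"dz":0,"turn":0}
    - {"fingers":1,"dx":0,"dy":-25,"dz":0,"turn":0}
    - {"fingers":1,"dx":0,"dy":-25,"dz":0,"turn":0}
    - {"fingers":1,"dx":0,"dy":-22,"dz":0,"turn":0}
    - {"fingers":1,"dx":0,"dy":0,"dz":0,"turn":0}
    - {"fingers":1,"dx":0,"dy":0,"dz":0,"turn":0}

```text
clock: 13.75
position: [0.5821, -0.0844, 0.1319]
ee_rot: [-0.009, 1.0, 0.002, 0.002]
contact_force: [0.3, 0.9, -0.2]
width: -0.0002
```

Call:
play_rows:
  series:
    - {"fingers":1,"dx":2.5,"dy":-5,"dz":0,"turn":0}
    - {"fingers":1,"dx":0,"dy":0,"dz":-1,"turn":0}
    - {"fingers":1,"dx":0,"dy":0,"dz":-2,"turn":0}
    - {"fingers":1,"dx":0,"dy":0,"dz":-2,"turn":0}
    - {"fingers":1,"dx":0,"dy":0,"dz":-2,"turn":0}
    - {"fingers":1,"dx":0,"dy":0,"dz":-2,"turn":0}

```text
clock: 14.25
position: [0.5844, -0.0864, 0.1205]
ee_rot: [-0.01, 1.0, 0.003, 0.001]
contact_force: [0.1, -0.9, 2.9]
width: 0.0003
```

Call:
play_rows:
  series:
    - {"fingers":1,"dx":0,"dy":0,"dz":-1.5,"turn":0}
    - {"fingers":1,"dx":0,"dy":0,"dz":-1.5,"turn":0}

```text
clock: 14.42
position: [0.5848, -0.0859, 0.1179]
ee_rot: [-0.01, 1.0, 0.004, 0.002]
contact_force: [1.2, -0.7, 2.4]
width: 0.0002
```

Call:
play_rows:
  series:
    - {"fingers":1,"dx":0,"dy":0,"dz":-1.25,"turn":0}
    - {"fingers":1,"dx":0,"dy":0,"dz":-1.25,"turn":0}

```text
clock: 14.58
position: [0.585, -0.0858, 0.1156]
ee_rot: [-0.01, 1.0, 0.004, 0.002]
contact_force: [-0.1, -0.4, 2.9]
width: 0.0002
```

Call:
play_rows:
  series:
    - {"fingers":1,"dx":0,"dy":0,"dz":-1.5,"turn":0}
    - {"fingers":1,"dx":0,"dy":0,"dz":-1.5,"turn":0}

```text
clock: 14.75
position: [0.5851, -0.0858, 0.1127]
ee_rot: [-0.01, 1.0, 0.004, 0.003]
contact_force: [0.7, -0.2, 3.0]
width: 0.0001
```

Call:
play_rows:
  series:
    - {"fingers":1,"dx":0,"dy":0,"dz":-1,"turn":0}
    - {"fingers":1,"dx":0,"dy":0,"dz":-1,"turn":0}

```text
clock: 14.92
position: [0.585, -0.0859, 0.1104]
ee_rot: [-0.01, 1.0, 0.004, 0.003]
contact_force: [-0.9, -0.1, 2.5]
width: -0.0002
```

Call:
play_rows:
  series:
    - {"fingers":1,"dx":0,"dy":0,"dz":-1,"turn":0}
    - {"fingers":1,"dx":0,"dy":0,"dz":-1,"turn":0}

```text
clock: 15.08
position: [0.585, -0.086, 0.1082]
ee_rot: [-0.01, 1.0, 0.004, 0.003]
contact_force: [-0.0, 0.2, 2.4]
width: 0.0
```

Call:
play_rows:
  series:
    - {"fingers":1,"dx":0,"dy":0,"dz":-1,"turn":0}
    - {"fingers":1,"dx":0,"dy":0,"dz":-1,"turn":0}

```text
clock: 15.25
position: [0.5852, -0.0861, 0.1062]
ee_rot: [-0.009, 1.0, 0.004, 0.003]
contact_force: [-0.8, -0.0, 4.7]
width: -0.0004
```

Call:
play_rows:
  series:
    - {"fingers":1,"dx":0,"dy":0,"dz":-0.8,"turn":0}

```text
clock: 15.33
position: [0.5855, -0.0862, 0.1056]
ee_rot: [-0.009, 1.0, 0.004, 0.003]
contact_force: [-0.0, -0.3, 5.6]
width: -0.0003
```

c stiffened: the force rose from 2.5 to 5.6 N within about 2 mm at TCP z≈0.107, roughly 16 mm short of home. So I've stopped, and syringe c goes to waste. I'll rise and open.

Call:
play_rows:
  series:
    - {"fingers":1,"dx":0,"dy":0,"dz":15,"turn":0}
    - {"fingers":-0.2,"dx":0,"dy":-2,"dz":20,"turn":0}
    - {"fingers":-0.2,"dx":0,"dy":-2,"dz":15,"turn":0}
    - {"fingers":-0.2,"dx":0,"dy":0,"dz":0,"turn":0}
    - {"fingers":-0.2,"dx":0,"dy":0,"dz":0,"turn":0}
    - {"fingers":-0.2,"dx":0,"dy":0,"dz":0,"turn":0}

```text
clock: 15.83
position: [0.5823, -0.0887, 0.152]
ee_rot: [-0.011, 1.0, 0.004, -0.001]
contact_force: [-0.3, -0.2, 0.9]
width: 0.0507
```

```bash
python3 - <<'E'
from h import *
np.set_printoptions(precision=4,suppress=True)
s=get_image("side");st=get_state();print(st["position"],st["ee_rot"],st["width"],st["clock"])
for w in((265,215,290,236),(285,230,305,250),(305,240,330,275)): print([(c,q[2:]) for c,q in whites(s,w,140,8)])
for X in([.5857,.0598,.114],[.5852,-.0151,.114],[.5846,-.09,.114],[.5846,-.09,.131]): print(proj(s,X))
save(s,"s8.png",(250,130,380,300),4)
E
```

```text
[ 0.5819 -0.0885  0.1516] [-0.0115  0.9999  0.004  -0.0018] 0.0512622769191248 15.8833
[(array([277.1607, 225.4286]), array([11,  6, 56], dtype=int32))]
[(array([291.5556, 244.2667]), array([16, 11, 90], dtype=int32))]
[(array([315.8   , 258.0714]), array([12,  7, 70], dtype=int32)), (array([306.661 , 267.8305]), array([ 6, 16, 59], dtype=int32))]
[[277.0506 225.4888]]
[[295.6112 243.7311]]
[[316.1195 263.9495]]
[[316.1043 257.1146]]
```

View pics/s8.png

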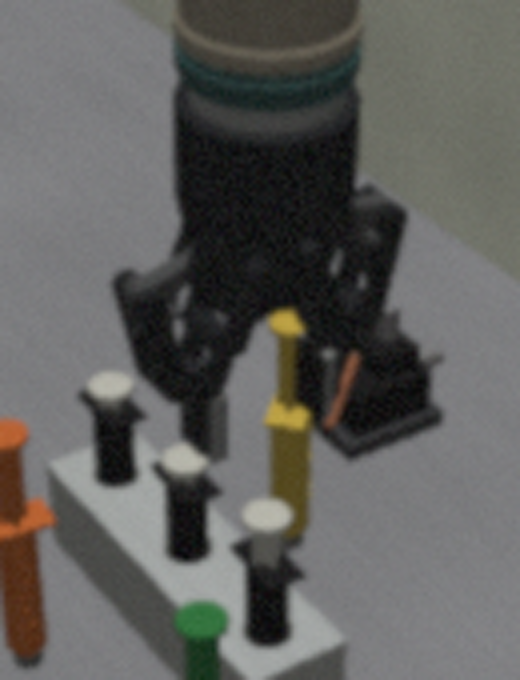

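The crop shows a and b with their discs low, about 14 mm above the flange, at (110,385) and (185,460). c's disc is higher at (267,515), about 30 mm above its flange, at z≈0.131. The open jaws straddle the line of c, so I'll go down around it.

Call:
play_rows:
  series:
    - {"fingers":-0.2,"dx":2.5,"dy":-1,"dz":0,"turn":0}
    - {"fingers":-0.2,"dx":0,"dy":0,"dz":-15,"turn":0}
    - {"fingers":-0.2,"dx":0,"dy":0,"dz":-18,"turn":0}
    - {"fingers":-0.2,"dx":0,"dy":0,"dz":-18,"turn":0}
    - {"fingers":-0.2,"dx":0,"dy":0,"dz":-12,"turn":0}
    - {"fingers":-0.2,"dx":0,"dy":0,"dz":0,"turn":0}
    - {"fingers":-0.2,"dx":0,"dy":0,"dz":0,"turn":0}

```text
clock: 16.47
position: [0.5824, -0.0884, 0.0806]
ee_rot: [-0.013, 1.0, 0.004, -0.005]
contact_force: [-0.1, 0.1, -0.3]
width: 0.0511
```

Call:
play_rows:
  series:
    - {"fingers":-0.2,"dx":2,"dy":-1.5,"dz":-5,"turn":0}
    - {"fingers":-0.2,"dx":0,"dy":0,"dz":-7,"turn":0}
    - {"fingers":-0.2,"dx":0,"dy":0,"dz":-7,"turn":0}
    - {"fingers":-0.2,"dx":0,"dy":0,"dz":-4,"turn":0}
    - {"fingers":-0.2,"dx":0,"dy":0,"dz":-2,"turn":0}
    - {"fingers":-0.2,"dx":0,"dy":0,"dz":0,"turn":0}
    - {"fingers":-0.2,"dx":0,"dy":0,"dz":0,"turn":0}

```text
clock: 17.05
position: [0.5862, -0.0904, 0.0545]
ee_rot: [-0.012, 1.0, 0.004, -0.004]
contact_force: [0.9, 0.4, 0.2]
width: 0.0512
```

```bash
python3 - <<'E'
from h import *
np.set_printoptions(precision=4,suppress=True)
s=get_image("side");st=get_state();print(st["position"],st["ee_rot"],st["width"],st["contact_force"])
save(s,"s9.png",(270,170,370,300),5)
E
```

```text
[ 0.5862 -0.0904  0.0546] [-0.0124  0.9999  0.0041 -0.0041] 0.0512570002367901 [ 0.1652 -0.7812 -0.0601]
```

View pics/s9.png

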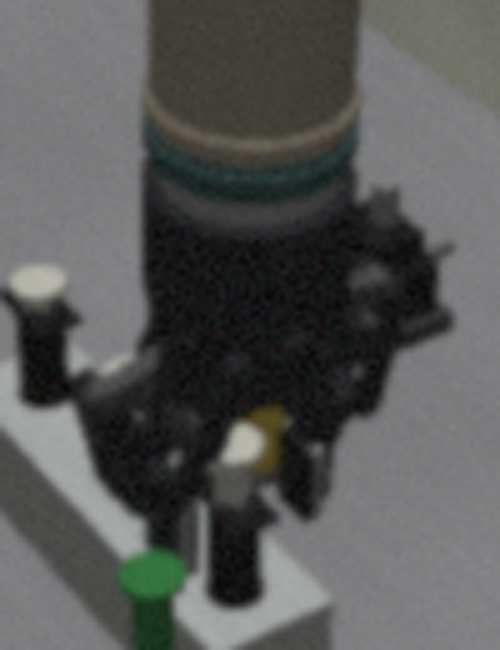

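The crop shows c's disc at (240,445) below the gripper body, with finger tips at (180,570) and (305,515) on either side of the barrel. Nothing is touching. I'll go slightly lower and then close.

Call:
play_rows:
  series:
    - {"fingers":-0.2,"dx":-1,"dy":0,"dz":-2,"turn":0}
    - {"fingers":-0.2,"dx":0,"dy":0,"dz":-2,"turn":0}
    - {"fingers":-0.2,"dx":0,"dy":0,"dz":-2,"turn":0}
    - {"fingers":-0.2,"dx":0,"dy":0,"dz":0,"turn":0}

```text
clock: 17.43
position: [0.5857, -0.0906, 0.0492]
ee_rot: [-0.012, 1.0, 0.004, -0.003]
contact_force: [0.5, 0.6, -0.5]
width: 0.051
```

Call:
play_rows:
  series:
    - {"fingers":0.2,"dx":0,"dy":0,"dz":0,"turn":0}
    - {"fingers":0.4,"dx":0,"dy":0,"dz":0,"turn":0}
    - {"fingers":0.7,"dx":0,"dy":0,"dz":0,"turn":0}
    - {"fingers":0.8,"dx":0,"dy":0,"dz":0,"turn":0}
    - {"fingers":0.8,"dx":0,"dy":0,"dz":0,"turn":0}
    - {"fingers":0.8,"dx":0,"dy":0,"dz":0,"turn":0}
  squeeze: 35

```text
clock: 17.93
position: [0.586, -0.0907, 0.0493]
ee_rot: [-0.012, 1.0, 0.004, -0.003]
contact_force: [0.3, 0.9, -0.1]
width: 0.0216
```

Call:
play_rows:
  series:
    - {"fingers":0.8,"dx":0,"dy":0,"dz":5,"turn":0}
    - {"fingers":0.8,"dx":0,"dy":0,"dz":10,"turn":0}
    - {"fingers":0.8,"dx":0,"dy":0,"dz":12,"turn":0}
    - {"fingers":0.8,"dx":0,"dy":0,"dz":12,"turn":0}
    - {"fingers":0.8,"dx":0,"dy":0,"dz":12,"turn":0}
    - {"fingers":0.8,"dx":0,"dy":0,"dz":12,"turn":0}
    - {"fingers":0.8,"dx":0,"dy":0,"dz":12,"turn":0}
    - {"fingers":0.8,"dx":0,"dy":0,"dz":12,"turn":0}
    - {"fingers":0.8,"dx":0,"dy":0,"dz":6,"turn":0}
    - {"fingers":0.8,"dx":0,"dy":0,"dz":0,"turn":0}

```text
clock: 18.77
position: [0.5866, -0.091, 0.1528]
ee_rot: [-0.011, 1.0, 0.004, -0.001]
contact_force: [0.3, -0.1, 0.3]
width: 0.0212
```

Call:
play_rows:
  series:
    - {"fingers":0.8,"dx":0,"dy":-10,"dz":0,"turn":0}
    - {"fingers":0.8,"dx":0,"dy":-15,"dz":0,"turn":0}
    - {"fingers":0.8,"dx":0,"dy":-18,"dz":0,"turn":0}
    - {"fingers":0.8,"dx":0,"dy":-18,"dz":0,"turn":0}
    - {"fingers":0.8,"dx":0,"dy":-18,"dz":0,"turn":0}
    - {"fingers":0.8,"dx":0,"dy":-18,"dz":0,"turn":0}
    - {"fingers":0.8,"dx":0,"dy":-18,"dz":0,"turn":0}
    - {"fingers":0.8,"dx":0,"dy":-18,"dz":0,"turn":0}
    - {"fingers":0.8,"dx":0,"dy":-12,"dz":0,"turn":0}
    - {"fingers":0.8,"dx":0,"dy":-6,"dz":0,"turn":0}
    - {"fingers":0.8,"dx":0,"dy":0,"dz":0,"turn":0}

```text
clock: 19.68
position: [0.58, -0.2595, 0.1453]
ee_rot: [-0.012, 1.0, 0.003, -0.007]
contact_force: [-0.1, 0.6, -0.6]
width: 0.0213
```

```bash
python3 - <<'E'
from h import *
np.set_printoptions(precision=4,suppress=True)
s=get_image("side");st=get_state();print(st["position"],st["ee_rot"],st["width"],st["contact_force"],st["clock"])
m=masks_of(s,"syringe_c")
for q in m:
    if q["p"]>.3: ys,xs=np.nonzero(q["region"]); print(round(q["p"],2),q["xy"],xs.min(),xs.max(),ys.min(),ys.max())
print(proj(s,[.5875,-.2504,.062]))
save(s,"s10.png",(290,180,430,380),4)
E
```

```text
[ 0.5799 -0.2587  0.1452] [-0.0121  0.9999  0.0033 -0.0072] 0.02149940406499306 [ 0.3894 -0.3737 -0.5593] 19.7333
0.83 [298.4, 251.8] 288 303 241 270
0.79 [373.6, 308.7] 364 385 269 328
0.68 [322.2, 238.0] 316 328 207 266
0.63 [299.9, 313.4] 289 311 280 345
0.57 [274.7, 236.0] 270 285 223 251
0.56 [251.4, 263.7] 243 263 235 296
[[368.2627 334.875 ]]
```

View pics/s10.png

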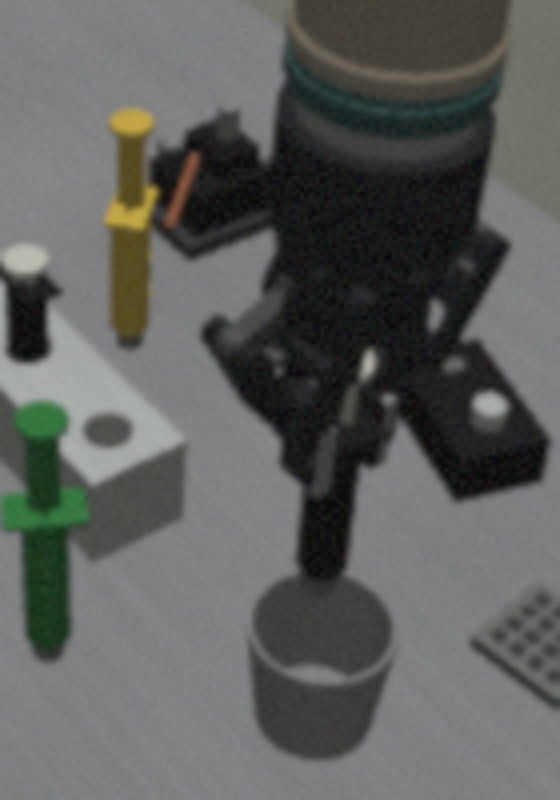

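The crop shows syringe c gripped upright, its tip at (322,575), just behind and above the beaker rim, whose centre is at (322,628). c's hole is empty. Both stand free. Next I'll work out the offset.

```bash
python3 - <<'E'
from h import *
np.set_printoptions(precision=4,suppress=True)
s=get_image("side")
print(atz(s,(370.5,337),.062)); 
for d in(0,.011): print(proj(s,np.array([.5799,-.2587,.101])))
print("tip below?",atz(s,(370.5,322.5),.101))
# rim fit in side: sharp rim edges
im=np.zeros((480,640),np.uint8)
th=np.linspace(0,2*np.pi,80)
g=s["pixels"].mean(2).astype(np.float32); gx=cv2.GaussianBlur(g,(3,3),0)
gm=np.hypot(cv2.Sobel(gx,cv2.CV_32F,1,0),cv2.Sobel(gx,cv2.CV_32F,0,1))
best=[]
for x in np.arange(.575,.602,.001):
  for y in np.arange(-.265,-.235,.001):
    v=0
    for r in (.034,.031):
      uv=proj(s,np.c_[x+r*np.cos(th),y+r*np.sin(th),0*th+.062]).astype(np.float32)
      v+=cv2.remap(gm,uv[:,0].copy(),uv[:,1].copy(),1).mean()
    best.append((v,x,y))
print(sorted(best)[-5:])
E
```

```text
[ 0.5877 -0.2564  0.062 ]
[[369.3959 324.6266]]
[[369.3959 324.6266]]
tip below? [ 0.5845 -0.256   0.101 ]
[(np.float32(209.57523), np.float64(0.588), np.float64(-0.256)), (np.float32(209.7527), np.float64(0.587), np.float64(-0.254)), (np.float32(209.87994), np.float64(0.588), np.float64(-0.254)), (np.float32(210.66367), np.float64(0.587), np.float64(-0.255)), (np.float32(211.101), np.float64(0.588), np.float64(-0.255))]
```

Call:
play_rows:
  series:
    - {"fingers":0.8,"dx":5,"dy":3,"dz":0,"turn":0}
    - {"fingers":0.8,"dx":3,"dy":2,"dz":0,"turn":0}
    - {"fingers":0.8,"dx":0,"dy":0,"dz":0,"turn":0}
    - {"fingers":0.8,"dx":0,"dy":0,"dz":-8,"turn":0}
    - {"fingers":0.8,"dx":0,"dy":0,"dz":-8,"turn":0}
    - {"fingers":0.8,"dx":0,"dy":0,"dz":-6,"turn":0}
    - {"fingers":0.8,"dx":0,"dy":0,"dz":0,"turn":0}

```text
clock: 20.42
position: [0.59, -0.2457, 0.1226]
ee_rot: [-0.013, 1.0, 0.007, -0.006]
contact_force: [-1.2, 0.0, -1.0]
width: 0.0214
```

Call:
play_rows:
  series:
    - {"fingers":0.8,"dx":-1,"dy":-8,"dz":0,"turn":0}
    - {"fingers":0.8,"dx":0,"dy":0,"dz":0,"turn":0}
    - {"fingers":0.8,"dx":0,"dy":0,"dz":0,"turn":0}

```text
clock: 20.67
position: [0.5881, -0.2541, 0.1213]
ee_rot: [-0.014, 1.0, 0.008, -0.007]
contact_force: [0.0, -0.7, 0.2]
width: 0.0212
```

Call:
play_rows:
  series:
    - {"fingers":0.8,"dx":0,"dy":0,"dz":-8,"turn":0}
    - {"fingers":0.8,"dx":0,"dy":0,"dz":-8,"turn":0}
    - {"fingers":0.8,"dx":0,"dy":0,"dz":-6,"turn":0}
    - {"fingers":0.8,"dx":0,"dy":0,"dz":0,"turn":0}

```text
clock: 21.0
position: [0.5883, -0.2553, 0.0978]
ee_rot: [-0.013, 1.0, 0.007, -0.007]
contact_force: [-0.2, -0.0, -1.4]
width: 0.0214
```

Inside the rim (tip at about 0.053) with no side force. Continuing down.

Call:
play_rows:
  series:
    - {"fingers":0.8,"dx":0,"dy":1,"dz":-8,"turn":0}
    - {"fingers":0.8,"dx":0,"dy":0,"dz":-8,"turn":0}
    - {"fingers":0.8,"dx":0,"dy":0,"dz":-8,"turn":0}
    - {"fingers":0.8,"dx":0,"dy":0,"dz":-7,"turn":0}
    - {"fingers":0.8,"dx":0,"dy":0,"dz":-4,"turn":0}
    - {"fingers":0.8,"dx":0,"dy":0,"dz":-2,"turn":0}
    - {"fingers":0.8,"dx":0,"dy":0,"dz":0,"turn":0}

```text
clock: 21.58
position: [0.5874, -0.2533, 0.0551]
ee_rot: [-0.014, 1.0, 0.007, -0.008]
contact_force: [0.1, -0.3, -0.6]
width: 0.0214
```

Call:
play_rows:
  series:
    - {"fingers":0.8,"dx":0,"dy":0,"dz":-1.5,"turn":0}
    - {"fingers":0.8,"dx":0,"dy":0,"dz":-1.5,"turn":0}
    - {"fingers":0.8,"dx":0,"dy":0,"dz":-0.5,"turn":0}

```text
clock: 21.83
position: [0.5879, -0.2536, 0.0518]
ee_rot: [-0.014, 1.0, 0.007, -0.007]
contact_force: [-0.9, 0.6, -0.1]
width: 0.0215
```

Call:
play_rows:
  series:
    - {"fingers":0.8,"dx":0,"dy":0,"dz":-1.2,"turn":0}
    - {"fingers":0.8,"dx":0,"dy":0,"dz":-0.8,"turn":0}

```text
clock: 22.0
position: [0.5883, -0.2538, 0.0503]
ee_rot: [-0.013, 1.0, 0.007, -0.007]
contact_force: [-0.0, -0.8, -1.0]
width: 0.0212
```

Call:
play_rows:
  series:
    - {"fingers":0.8,"dx":0,"dy":0,"dz":-1,"turn":0}
    - {"fingers":0.4,"dx":0,"dy":0,"dz":0,"turn":0}
    - {"fingers":0.2,"dx":0,"dy":0,"dz":0,"turn":0}
    - {"fingers":-0.1,"dx":0,"dy":0,"dz":0,"turn":0}
    - {"fingers":-0.4,"dx":0,"dy":0,"dz":0,"turn":0}
    - {"fingers":-0.8,"dx":0,"dy":0,"dz":0,"turn":0}
    - {"fingers":-0.9,"dx":0,"dy":0,"dz":0,"turn":0}
    - {"fingers":-0.9,"dx":0,"dy":0,"dz":0,"turn":0}

```text
clock: 22.67
position: [0.5892, -0.2543, 0.0504]
ee_rot: [-0.013, 1.0, 0.007, -0.006]
contact_force: [-0.1, -0.1, -0.6]
width: 0.0811
```

```bash
python3 - <<'E'
from h import *
np.set_printoptions(precision=4,suppress=True)
for n in("side","top"):
    s=get_image(n)
    for l in("syringe_c","thumb_c","beaker"):
        for q in masks_of(s,l):
            ys,xs=np.nonzero(q["region"])
            if q["p"]>.3 and xs.mean()>340: print(n,l,round(q["p"],2),np.round(q["xy"]),xs.min(),xs.max(),ys.min(),ys.max())
    if n=="side": print(proj(s,[.588,-.2535,.004]),proj(s,[.588,-.2535,.101]),proj(s,[.588,-.2535,.132]))
print(get_state()["contact_force"],get_state()["moment"],get_state()["width"])
E
```

```text
side syringe_c 0.78 [369. 331.] 363 380 309 349
side beaker 0.74 [372. 348.] 353 389 323 369
[[367.4008 356.8168]] [[371.1771 320.7293]] [[372.5072 308.0185]]
top thumb_c 0.48 [386. 275.] 379 393 267 280
top beaker 0.56 [422. 228.] 416 431 215 240
[0.6806 0.3765 0.2422] [-0.0464  0.0073 -0.0655] 0.08090469838299506
```

Call:
play_rows:
  series:
    - {"fingers":-0.9,"dx":0,"dy":0,"dz":3,"turn":0}
    - {"fingers":-0.9,"dx":0,"dy":0,"dz":4,"turn":0}
    - {"fingers":-0.9,"dx":0,"dy":0,"dz":5,"turn":0}
    - {"fingers":-0.9,"dx":0,"dy":0,"dz":5,"turn":0}

```text
clock: 23.4
position: [0.5883, -0.2539, 0.0675]
ee_rot: [-0.013, 1.0, 0.007, -0.007]
contact_force: [-0.4, 0.3, -0.4]
width: 0.0809
```

Call:
play_rows:
  series:
    - {"fingers":-0.9,"dx":0,"dy":0,"dz":6,"turn":0}
    - {"fingers":-0.9,"dx":0,"dy":0,"dz":6,"turn":0}
    - {"fingers":-0.9,"dx":0,"dy":0,"dz":6,"turn":0}
    - {"fingers":-0.9,"dx":0,"dy":0,"dz":6,"turn":0}
    - {"fingers":-0.9,"dx":0,"dy":0,"dz":10,"turn":0}
    - {"fingers":-0.9,"dx":0,"dy":0,"dz":10,"turn":0}
    - {"fingers":-0.9,"dx":0,"dy":0,"dz":15,"turn":0}
    - {"fingers":-0.9,"dx":0,"dy":0,"dz":20,"turn":0}
    - {"fingers":-0.9,"dx":0,"dy":0,"dz":20,"turn":0}
    - {"fingers":-0.9,"dx":0,"dy":0,"dz":20,"turn":0}

```text
clock: 24.23
position: [0.5864, -0.2528, 0.195]
ee_rot: [-0.014, 1.0, 0.007, -0.009]
contact_force: [-0.1, -0.7, 0.4]
width: 0.0814
```

Call:
play_rows:
  series:
    - {"fingers":-0.9,"dx":-20,"dy":0,"dz":15,"turn":0}
    - {"fingers":-0.9,"dx":-30,"dy":0,"dz":15,"turn":0}
    - {"fingers":-0.9,"dx":-35,"dy":0,"dz":0,"turn":0}
    - {"fingers":-0.9,"dx":-35,"dy":0,"dz":0,"turn":0}
    - {"fingers":-0.9,"dx":-35,"dy":0,"dz":0,"turn":0}
    - {"fingers":-0.9,"dx":-35,"dy":0,"dz":0,"turn":0}
    - {"fingers":-0.9,"dx":-30,"dy":0,"dz":0,"turn":0}
    - {"fingers":-0.9,"dx":-20,"dy":0,"dz":0,"turn":0}
    - {"fingers":-0.9,"dx":0,"dy":0,"dz":0,"turn":0}

```text
clock: 24.98
position: [0.3418, -0.2529, 0.2403]
ee_rot: [-0.007, 1.0, 0.009, 0.0]
contact_force: [-0.5, -0.0, 0.4]
width: 0.0813
```

```bash
python3 - <<'E'
from h import *
np.set_printoptions(precision=4,suppress=True)
print(get_state()["position"],get_state()["contact_force"],get_state()["clock"])
P={}
for n in("side","top"):
    s=get_image(n);P[n]=s; save(s,"f_%s.png"%n)
    for l in("syringe_c","thumb_c","beaker","rack","positioner","lamp_box","chip_tray","objective"):
        for q in masks_of(s,l):
            ys,xs=np.nonzero(q["region"]); px=s["pixels"][q["region"]].astype(int)
            if q["p"]>.3: print(n,l,round(q["p"],2),np.round([xs.mean(),ys.mean()],1),xs.min(),xs.max(),ys.min(),ys.max(),"sat",np.median(np.ptp(px,axis=1)))
E
```

```text
[ 0.3418 -0.2529  0.2403] [-0.4525 -0.0175  0.383 ] 24.9833
side syringe_c 0.87 [296.  254.2] 288 303 241 269 sat 3.0
side syringe_c 0.85 [300.4 311.4] 290 311 280 344 sat 31.0
side syringe_c 0.82 [321.8 236.2] 316 328 207 266 sat 56.0
side syringe_c 0.78 [279.7 235.1] 273 286 223 250 sat 4.0
side syringe_c 0.58 [370.5 326.7] 361 382 305 349 sat 4.0
side thumb_c 0.64 [300.  284.9] 294 306 280 290 sat 65.0
side thumb_c 0.57 [372.3 310.8] 366 379 305 317 sat 11.0
side thumb_c 0.47 [369.4 348.2] 352 389 323 371 sat 2.0
side thumb_c 0.39 [321.4 210.6] 318 325 208 213 sat 122.0
side thumb_c 0.38 [277.8 226.2] 273 282 223 230 sat 11.0
side beaker 0.74 [369.  348.2] 352 389 323 369 sat 2.0
side rack 0.92 [305.7 283.6] 269 335 239 319 sat 3.0
side positioner 0.89 [342.8 226. ] 327 359 205 243 sat 3.0
side lamp_box 0.93 [406.5 284.5] 387 427 265 304 sat 2.0
side chip_tray 0.79 [426.5 340.4] 408 445 325 356 sat 2.0
side objective 0.79 [251.9 366.1] 243 261 353 378 sat 2.0
top syringe_c 0.88 [304.3 230.9] 293 315 224 240 sat 3.0
top syringe_c 0.88 [439.6 231.4] 427 452 221 242 sat 4.0
top syrin
[... 352 characters left out ...]
0.5 228.9] 254 267 223 235 sat 2.0
top thumb_c 0.54 [287.7 177.4] 281 294 171 184 sat 153.0
top thumb_c 0.5 [260.5 228.8] 254 267 223 235 sat 2.0
top thumb_c 0.5 [286.4 278. ] 280 292 272 284 sat 164.0
top beaker 0.8 [434.1 232. ] 417 455 213 249 sat 9.0
top rack 0.68 [310.  235.7] 249 363 218 252 sat 11.0
top rack 0.6 [444.  228.2] 438 450 222 234 sat 3.0
top positioner 0.82 [257.5 138.5] 231 275 110 163 sat 5.0
top lamp_box 0.66 [380.4 140.5] 357 404 121 160 sat 4.0
top chip_tray 0.57 [447.9 175.6] 433 462 161 190 sat 6.0
top objective 0.67 [383.8 336. ] 375 392 327 345 sat 5.0
top objective 0.38 [261.1 228.5] 255 267 223 234 sat 2.0
top objective 0.31 [304.6 230.7] 294 315 223 240 sat 3.0
```

```bash
python3 - <<'E'
from h import *
np.set_printoptions(precision=4,suppress=True)
s=get_image("side");t=get_image("top")
for k,a,b in(("a",(260.5,228.9),(277.2,225.4)),("b",(303.9,229.6),(295.6,243.5)),("c",(444.2,228.),(372.3,310.8))): print(k,tri([(t,np.array(a)),(s,np.array(b))]))
for w in((265,215,285,232),(287,236,304,250),(360,298,386,322)): print([(c,q[2:]) for c,q in whites(s,w,135,8)])
for w in((250,218,272,240),(292,218,316,240),(430,215,456,240)): print([(c,q[2:]) for c,q in whites(t,w,215,20)])
print(get_state()["position"],get_state()["clock"])
E
```

```text
a (array([0.5856, 0.0603, 0.1139]), np.float64(0.27861969975793954))
b (array([ 0.5847, -0.0148,  0.1145]), np.float64(0.276221289978821))
c (array([ 0.5874, -0.2536,  0.1256]), np.float64(0.3463696951330917))
[(array([279.4923, 224.0308]), array([11, 10, 65], dtype=int32))]
[(array([294.5427, 241.6829]), array([ 17,  14, 164], dtype=int32))]
[(array([371.0277, 306.0069]), array([ 24,  18, 289], dtype=int32)), (array([382.9231, 299.    ]), array([ 6,  4, 13], dtype=int32))]
[(array([260.8421, 228.5263]), array([ 12,  12, 114], dtype=int32))]
[(array([304.2261, 229.1652]), array([ 12,  13, 115], dtype=int32))]
[(array([444.6154, 227.453 ]), array([ 12,  12, 117], dtype=int32))]
[ 0.3455 -0.2538  0.2391] 25.9833
```

```bash
python3 -c "
from rig import *
print(sign_off())"
```

```text
the job is handed in; nothing more can be done
None
```

I pushed all three plungers gently. a and b ran freely and are fully home, and both syringes still stand in their holes. c stiffened, so I stopped and moved that syringe to the waste beaker. The job is handed in at about 26 s of the 67 s allowed.

- **a and b:** the drag was about 2 N all the way. Each stiffened only at home, and the highest force I read was 7.5 N and 6.4 N. In the last pictures their discs measure about z 0.114. My disc readings run about 2 mm low, so this fits the home height of 0.116.
- **c:** the force rose from 2.4 to 5.6 N about 16 mm short of home, and I stopped there. I lifted the syringe by its barrel, set it tip down in the beaker and withdrew. The last measurement puts its disc over the beaker's centre at z≈0.126, about 2 mm lower than I would expect if its plunger had not moved. I put that down to measuring error, but I couldn't confirm it more closely.
- **The rest of the bench:** the networks' final positions for the beaker, rack, bystanders and coloured look-alikes agree with the first pictures, where I had a first reading.

**Disagreements:**
- **Tool point:** the given tool point put the fingertips about 37 mm lower than the pictures and the contact forces did. I relied on contact and calibrated against plunger a's home position; b's home then came out within about 1–2 mm of a's.
- **Final check:** I had used all 12 picture views by then, so the final state was checked only by network and pixel measurements. One of those, a brightness check on c's disc in the side view, was unusable because the beaker's steel merged with it.

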